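# Hold a vial tray in the corner of the rack reader

## Task

Have the full vial tray read, not the empty one: carry it to the rack reader and slide it, vial end first and low over the bed, in under the light hood. Press it into the corner so that it lies flat on the bed and flush against the rear stop and the left-hand side stop at once, with the sprung button in each stop pushed fully in. Do not let go, since the springs would push it off again: finish while still gripping the tray and pressing it lightly and steadily against both stops, and leave the empty tray, the sample bottle and the brown vial where they are.

Things in the scene. Friction and masses are not known exactly. Their poses are not given: they have to be found in the camera images.
- vial_tray: loose grey tray 110 (x) x 62 (y) x 20 mm tall with 12 fixed brown 2 mL vials, white caps (3 x 4, in its +x part, up to 40 mm above its underside). On its -x part an upright handle, 34 (x) x 14 mm (y), from 20 to 54 mm above the underside. About 0.2 kg. Origin: centre of the underside; +x to the vial end, +y left seen from the handle, z up
- vial_tray_handle (a point): point in the middle of the handle's thickness, 43 mm above the tray's underside, 35 mm towards -x from the tray's centre: where to grip, fingers closing along the tray's y. Axes as the tray's
- tray_corner (a point): the lower corner of the tray at the far left seen from the handle (+55, +31, 0 mm from the tray's origin); it belongs at nest_corner. Axes as the tray's
- reader: white box fixed to the worktop (place, yaw vary), 195 (x) x 124 mm (y); smooth flat bed with dark window (friction about 0.2) 28 mm above the worktop. Origin: centre of underside; x from open front to rear, y left. Light hood over the rear, open only to the front: passage y = -43 to +43, x = 26 to 84 mm, 52 mm high over the bed; roof ends 66 mm above the bed
- nest_corner (a point): the corner where the rear stop's face (plane x = 84 mm of the reader), the side stop's face (plane y = +43 mm) and the bed meet, 28 mm above the worktop. Axes as the reader's: the tray is pressed along +x and +y; a steady 8 to 20 N along each seats it
- hood_front (a point): point of the bed surface below the middle of the hood's front edge, 58 mm in front of the rear stop's face. Axes as the reader's
- rear_stop: rigid smooth aluminium bar at the rear end of the bed, below the hood, 14 mm tall, its face towards the front (reader x = 84 mm). Its origin coincides with the reader's. The hood's walls stand 5 mm behind both stops' faces
- side_stop: rigid smooth aluminium bar along the left edge of the bed, 14 mm tall, 114 mm long (reader x = -30 to 84 mm), its face towards -y (reader y = 43 mm). Its origin coincides with the reader's
- rear_button (a joint): sprung steel button, 9 mm across, in the rear stop, 9 mm above the bed: 0 = out (stands 4 mm proud of the stop's face), 0.004 m = pushed fully in, flush with the face; spring 1.5 N out, 3.5 N in
- side_button (a joint): the like button in the side stop, at reader x = -4 mm (abreast of the handle of a seated tray): 0 = out (4 mm proud), 0.004 m = fully in; spring 1.5 N out, 3.5 N in
- empty_tray: the same grey tray with handle, but with empty black vial holes and no vials; stays where it is. Origin and axes as the vial tray's
- sample_bottle: loose white sample bottle, 38 mm across, 75 mm tall; bystander. Origin: centre of the underside
- brown_vial: loose brown vial with black cap, 22 mm across, 44 mm tall; bystander. Origin: centre of the underside

How it is judged:
By the outcome, as a careful person would: the job done as asked, in the order asked, and still so for the second after the job is handed in, while the arm keeps its last pose, push and grip.
It also fails if it takes over 54 s, if anything falls off the work surface, if the arm or the gripper's body presses on something with over 40 N, if the wrist force passes 120 N, or if a joint passes its speed limit or range.

## Robot

A 7-joint arm with a two-finger parallel gripper is mounted at the origin on a cart in front of the work surface, level with it; the furniture and walls round the work are solid. World frame = base frame: x ahead of the robot, y to its left, z up, the work surface at z = 0. Lengths are in m, angles in rad, forces in N, time in s.
With the tool pointing down it reaches from about 0.4 to 0.875 m from the base axis. Payload 19.3 kg.
Tool frame: the origin (TCP) lies at the very end of the fingers, on their centre line; the grasp point (between the pads) lies 19 mm behind it; z points along the fingers, y is the line along which they close (so a half turn about z gives the same grasp; the last joint's range is limited). The gripper opens to 85 mm and grips with 20 to 120 N. Pads are 22 mm wide; open, the fingers measure 114 mm over their backs; the gripper's body (76 mm by 85 mm) begins 54 mm behind the grasp point. The pads swing forward as they close: fully open they stand 13 mm farther back than shut.
Start: joints at [1.272, 0.521, -0.036, 1.599, 0.021, 1.021, -0.113], TCP at [0.142, -0.609, 0.231] pointing down, gripper open.
Joint ranges: [-2.91, 2.91], [-0.3, 2.13], [-1.5, 1.42], [0.17, 2.43], [-1.26, 4.41], [0.16, 1.93], [-2.52, 2.52]. Speed limits (rad/s): [1.89, 1.89, 2.39, 2.39, 3.01, 3.01, 3.01].

## Interface

Orientations are given as [roll, pitch, yaw] about the fixed x, y, z axes, in that order (R = Rz(yaw) Ry(pitch) Rx(roll)).
In Python, from workcell import bot gives the robot as it stands.
- The arm moves only by the shell command python3 -m crank 'ROWS' [FORCE]. ROWS is a JSON object of lists of equal length, an entry for each row: "travel": the shift along the world's x, y, z in cm, a list of three; "turn": the turn, a rotation vector about the world's x, y, z in degrees, a list of three; "gripper": the closure, from 0 (fully open) to 1 (shut). A call has exactly 5 rows; each row is the pose to reach, as a shift and turn from the pose commanded when the call began; what a row does not reach only later rows make up. A row lasts 1/10 s, in which the tool goes at most 50 mm and 8.59 degrees, less where a joint would pass 70% of its speed; a pose out of reach is approached as far as the arm can. A call with a gripper value outside its range is refused whole. The fingers move at their own pace and stop on an object; FORCE is the grip in N (left out, the last holds). Time passes only in rows, so rows that repeat a pose let the fingers close, or fill a call up. It gives the time, the measured TCP pose, the force, the opening and the grip force at its end, in the units of the state.
- bot.observe(): the state, without advancing time (a new reading comes with each control period).
- bot.grab_frame(name): name is "scene" or "side" or "wrist"; returns a dict with "pixels" (420x560x3 uint8, red, green, blue), "fx", "fy", "cx", "cy" (pixels), "extrinsics" (4x4, takes a point from world to camera coordinates). Camera axes: x right, y down, z forward; pixel columns grow to the right and rows downward; lengths in m; the calibration is good to about 2 mm. A picture is of the moment at which its call begins. There is no depth.
- bot.job_done(): hands the job in; it is judged then, once.
The state is a dict: "clock": time; "qpos": joint angles; "qd": joint speeds; "joint_efforts": joint torques, N m; "position": TCP position; "tool_rot": TCP orientation; "force": force on the tool from outside, world axes, zero at the start; "moment": the same for the moment, N m; "grip_width": finger opening in m; "finger_force": force on a finger pad.
Only numpy, scipy, OpenCV 4.12 (cv2) and the standard library are available. Lean on these libraries where they do the work, as an engineer would, in place of code of your own. Each camera call takes 0.05 s, during which the arm holds its last target. There are 200 camera calls.

## Working session

There is one attempt and no reset: what is moved stays moved. The work goes in short steps, Python scripts to look and compute and a shell command to move; the robot and the scene stay as the last step left them, time stands still between calls to the robot, and variables do not carry over. Pictures are saved under pics/ and viewed, at most 10 in all, crops included, and the job is handed in when it is done.

```bash
ls; mkdir -p pics; python3 - <<'E'
from workcell import bot
import cv2,pickle
s=bot.observe();print(s)
F={}
for n in("scene","side","wrist"):
    f=bot.grab_frame(n);F[n]=f
    cv2.imwrite(f"pics/{n}0.png",f["pixels"][:,:,::-1])
    print(n,f["fx"],f["fy"],f["cx"],f["cy"],f["extrinsics"].round(4).tolist())
pickle.dump(F,open("f0.pkl","wb"))
E
```

```text
pics
{'clock': 0.0, 'qpos': array([ 1.27179172,  0.52199024, -0.03634969,  1.60002026,  0.02118311,
        1.02103791, -0.11276069]), 'qd': array([-4.68718232e-04, -6.84291539e-04,  9.23806845e-05, -1.11576512e-03,
       -4.40816411e-04, -1.44074848e-03,  1.72897629e-04]), 'joint_efforts': array([-3.71214082e-05, -9.27113700e+01,  1.98014170e+00, -3.69924688e+01,
        1.79241219e-02,  8.34307313e-03, -2.17014025e-05]), 'position': array([ 0.14166709, -0.60839779,  0.23073588]), 'tool_rot': array([-3.14052204e+00,  4.91665423e-05,  2.28844678e-01]), 'force': array([ 1.19861124, -0.25352231, -0.05269583]), 'moment': array([ 0.02667523, -0.04175143,  0.03494124]), 'finger_force': 0.0, 'grip_width': 0.08562149910279077}
scene 393.53016146224314 393.53016146224314 274.7768570273457 204.21655632333636 [[-0.556, -0.8309, 0.0214, 0.3471], [-0.3515, 0.2117, -0.9119, 0.2433], [0.7531, -0.5146, -0.4098, 0.4442], [0.0, 0.0, 0.0, 1.0]]
side 413.25422675693426 413.25422675693426 278.1078247079576 210.1939982692793 [[-0.979, -0.2028, -0.02, 0.5777], [-0.0902, 0.5197, -0.8496, 0.1091], [0.1827, -0.83, -0.527, 0.8926], [0.0, 0.0, 0.0, 1.0]]
wrist 340.5919307136771 340.5919307136771 282.07022615347876 213.26813632963962 [[0.2279, -0.9737, -0.002, -0.6238], [-0.9393, -0.2204, 0.2629, -0.0366], [-0.2564, -0.058, -0.9648, 0.3781], [0.0, 0.0, 0.0, 1.0]]
```

```bash
python3 - <<'E'
import cv2
for n in("scene","side"):
    i=cv2.imread(f"pics/{n}0.png"); cv2.imwrite(f"pics/{n}0b.png",cv2.resize(i,(800,600),interpolation=cv2.INTER_CUBIC))
E
```

```text
(no output)
```

View pics/scene0b.png

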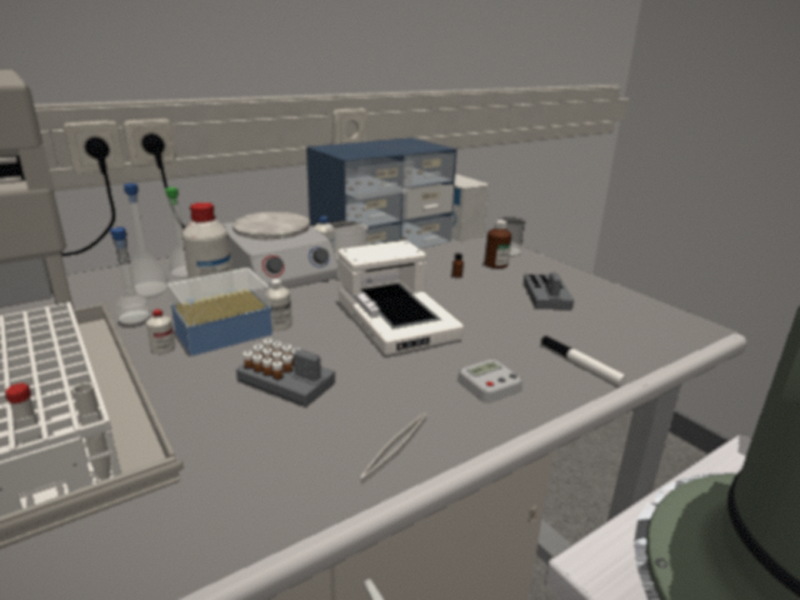

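View pics/side0b.png

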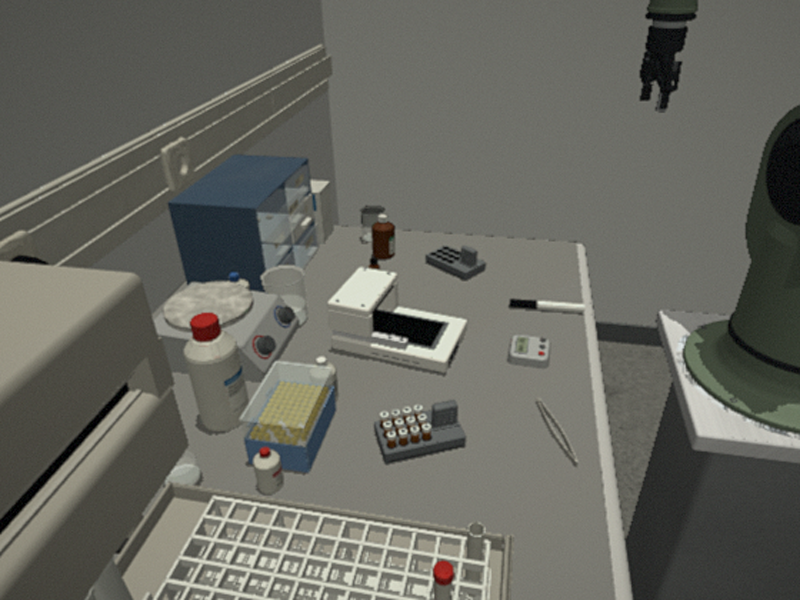

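Scene picture: the full tray is at (285,372), reader at (395,300) with hood at the back, empty tray at (548,290). Side picture: full tray (420,430), reader (395,325), empty tray (456,262). I'll enlarge the tray and reader in both views.

```bash
python3 - <<'E'
import cv2,numpy as np
a=cv2.imread("pics/scene0.png");b=cv2.imread("pics/side0.png")
def c(i,x,y,w=100,h=75,s=4): 
    return cv2.resize(i[y:y+h,x:x+w],(w*s,h*s),interpolation=cv2.INTER_CUBIC)
top=np.hstack([c(a,150,220),c(a,230,167)]);bot=np.hstack([c(b,245,260),c(b,228,185)])
o=np.vstack([top,bot]);cv2.imwrite("pics/crops.png",o)
E
```

```text
(no output)
```

View pics/crops.png

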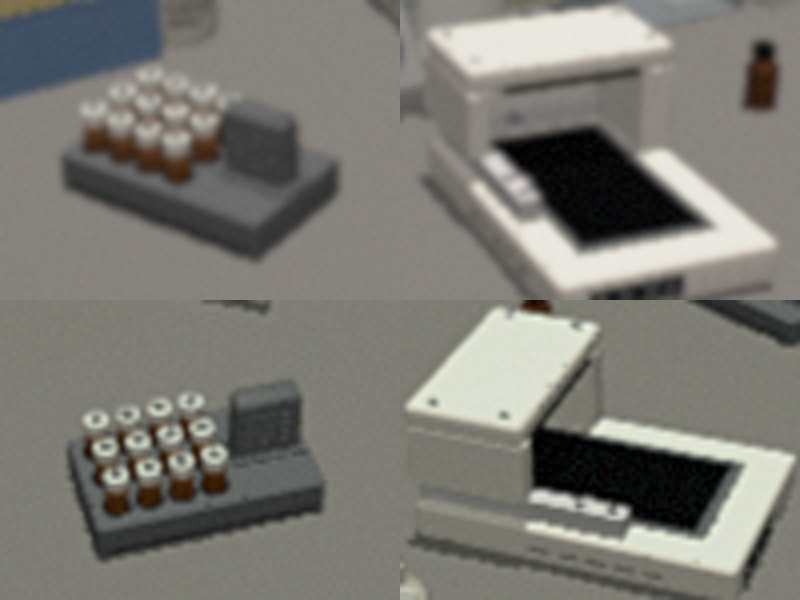

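The crops show the tray's top corners, scene (64,158),(257,233),(338,160) and side (100,533),(322,490),(70,445). The reader's front corners are at scene (775,242) and side (743,575),(795,460), and all roof corners are visible. Next I triangulate and fit.

```bash
cat > h.py <<'E'
import numpy as np,pickle
from scipy.optimize import least_squares
F=pickle.load(open("f0.pkl","rb"))
def proj(f,P):
    P=np.atleast_2d(P);c=P@f["extrinsics"][:3,:3].T+f["extrinsics"][:3,3]
    return np.c_[f["fx"]*c[:,0]/c[:,2]+f["cx"],f["fy"]*c[:,1]/c[:,2]+f["cy"]]
def tri(obs):
    return least_squares(lambda p:np.hstack([(proj(f,p)[0]-u) for f,u in obs]),[.6,0,.05]).x
def place(p,P):
    c,s=np.cos(p[3]),np.sin(p[3]);return np.asarray(P)@np.array([[c,s,0],[-s,c,0],[0,0,1]])+p[:3]
E
cat > fit.py <<'E'
from h import *
S,D=F["scene"],F["side"]
ta=lambda u,v:(S,np.array([150+u/4,220+v/4])); tb=lambda u,v:(D,np.array([245+u/4,260+(v-300)/4]))
ra=lambda u,v:(S,np.array([230+(u-400)/4,167+v/4])); rb=lambda u,v:(D,np.array([228+(u-400)/4,185+(v-300)/4]))
mm=1e-3
T=[((-55,31,20),ta(257,231)),((-55,31,0),ta(258,257)),((-55,-31,20),ta(339,160)),((-55,-31,0),ta(337,183)),((55,31,20),ta(64,158)),((55,31,0),ta(66,185)),
((55,31,20),tb(100,532)),((55,31,0),tb(103,557)),((-55,31,20),tb(323,489)),((-55,31,0),tb(322,513)),((55,-31,20),tb(69,445)),((55,-31,0),tb(71,470))]
for a,b in((0,8),(4,6)):print("tri",T[a][0],tri([T[a][1],T[b][1]])*1e3)
def fit(T,n,x0):
    def r(p):
        return np.hstack([proj(o[0],place(p,np.array(m(p[4:]) if callable(m) else m)*mm))[0]-o[1] for m,o in T])
    s=least_squares(r,x0,loss="soft_l1");print(n,s.x.round(4),"yaw deg",np.degrees(s.x[3]).round(2));print(r(s.x).reshape(-1,2).round(1).tolist());return s.x
p=fit(T,"tray",[.6,.1,0,.7]);print("handle",place(p,np.array([[-35,0,43]])*mm))
R=[((-97.5,62,28),ra(562,296)),((-97.5,-62,28),ra(776,243)),((-97.5,62,28),rb(743,576)),((-97.5,-62,28),rb(796,459)),((97.5,62,28),rb(415,497))]
w=lambda sx,sy:(lambda q:((26 if sx<0 else q[0]*1e3),sy*q[1]*1e3,94))
R+=[(w(-1,1),ra(438,82)),(w(-1,-1),ra(672,48)),(w(1,1),ra(426,38)),(w(1,-1),ra(608,6)),(w(-1,1),rb(522,440)),(w(-1,-1),rb(604,324)),(w(1,1),rb(406,408)),(w(1,-1),rb(497,306))]
for a,b in((0,2),(1,3),(5,9),(6,10)):print("tri",tri([R[a][1],R[b][1]])*1e3)
q=fit(R,"reader",[.6,-.1,0,0,.0975,.055])
for n,P in(("corner",(84,43,28)),("hoodfront",(26,0,28)),("trayseat",(29,12,28)),("handle seat",(-6,12,71)),("pre",(-85,0,28))):print(n,place(q,np.array([P])*mm))
E
python3 fit.py
```

```text
tri (-55, 31, 20) [449.88346972 238.44468275  14.30669539]
tri (55, 31, 20) [545.42236059 286.17247127  15.54766459]
tray [ 0.5108  0.2359 -0.0018  0.4607] yaw deg 26.4
[[-0.0, -1.0], [0.2, 2.5], [1.1, -0.4], [1.8, 3.3], [-1.2, -1.5], [-0.6, 1.3], [-0.7, -0.0], [-1.1, 1.5], [1.2, -1.3], [1.0, 0.4], [-0.5, -1.5], [-0.6, -0.1]]
handle [[0.47941041 0.22029388 0.04120623]]
tri [490.89234694  99.14788963  24.55380548]
tri [474.97490776 -19.76925666  26.03104064]
tri [610.18258058  98.1221506   95.40726428]
tri [594.68336618 -40.99052211  91.51127227]
reader [ 0.5788  0.0251 -0.0025 -0.1451  0.0951  0.0631] yaw deg -8.31
[[-0.5, -0.8], [1.3, 0.5], [-0.2, 0.7], [0.8, -0.6], [-0.6, 3.7], [5.9, -1.4], [0.2, -0.9], [-2.5, -0.9], [2.2, 0.2], [0.1, -0.7], [-0.3, 0.9], [0.0, 1.9], [-0.2, 1.1]]
corner [[0.66811098 0.05553863 0.0254681 ]]
hoodfront [[0.60450244 0.02137794 0.0254681 ]]
trayseat [[0.60920621 0.03281798 0.0254681 ]]
handle seat [[0.5745741 0.0378793 0.0684681]]
pre [[0.49466917 0.03742956 0.0254681 ]]
```

```bash
python3 -m crank '{"travel":[[3.5,3.5,0],[7,7,0],[10.5,10.5,0],[14,14,0],[17.5,17.5,0]],"turn":[[0,0,0],[0,0,0],[0,0,0],[0,0,0],[0,0,0]],"gripper":[0,0,0,0,0]}'; python3 -m crank '{"travel":[[3,4,0],[6,8,0],[9,12,0],[11,16.5,0],[13,21,0]],"turn":[[0,0,2.6],[0,0,5.2],[0,0,7.8],[0,0,10.4],[0,0,13.3]],"gripper":[0,0,0,0,0]}'
```

```text
clock: 0.65
position: [0.3178, -0.4321, 0.2313]
tool_rot: [-3.142, 0.0, 0.229]
force: [1.1, -1.3, -0.4]
grip_width: 0.0856
finger_force: 0.0
clock: 1.15
position: [0.4473, -0.2218, 0.2312]
tool_rot: [-3.142, 0.0, 0.463]
force: [0.8, 0.2, -0.6]
grip_width: 0.0854
finger_force: 0.0
```

```bash
python3 -m crank '{"travel":[[0.4,4.8,0],[0.8,9.6,0],[1.2,14.4,0],[1.6,19.2,0],[2,24,0]],"turn":[[0,0,0],[0,0,0],[0,0,0],[0,0,0],[0,0,0]],"gripper":[0,0,0,0,0]}'; python3 -m crank '{"travel":[[0.3,4.8,0],[0.6,9.6,0],[0.8,14.4,0],[1.2,18,0],[1.2,18,0]],"turn":[[0,0,0],[0,0,0],[0,0,0],[0,0,0],[0,0,0]],"gripper":[0,0,0,0,0]}'
python3 - <<'E'
from workcell import bot
import cv2,pickle
f=bot.grab_frame("wrist");pickle.dump(f,open("f1.pkl","wb"))
print(bot.observe()["position"])
cv2.imwrite("pics/w1.png",cv2.resize(f["pixels"][:,:,::-1],(800,600),interpolation=cv2.INTER_CUBIC))
E
```

```text
clock: 1.65
position: [0.4665, 0.0181, 0.2314]
tool_rot: [3.141, -0.0, 0.461]
force: [2.3, -0.1, -0.7]
grip_width: 0.0853
finger_force: 0.0
clock: 2.15
position: [0.4781, 0.2015, 0.2312]
tool_rot: [-3.139, -0.001, 0.467]
force: [0.7, -0.7, -0.6]
grip_width: 0.0855
finger_force: 0.0
[0.47823755 0.19856127 0.23096575]
```

View pics/w1.png

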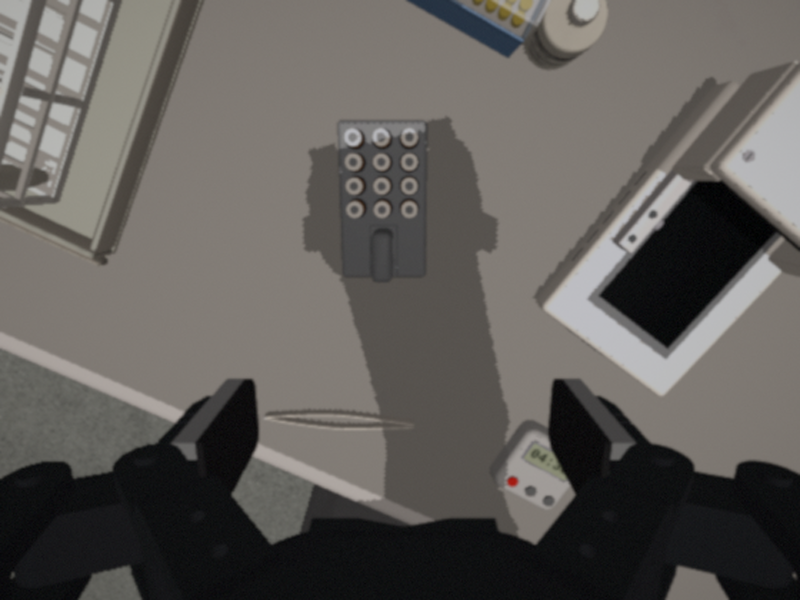

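The wrist picture shows the tray's top rim at (337,122),(426,122),(425,276),(343,277), with the handle top at about (382,255). The reader's front corners are at (543,303) and (662,394), and the side stop's front end is near (630,250). I'll compare these with the fit and do a joint fit.

```bash
cat >> fit.py <<'E'
print("=== with wrist")
W=pickle.load(open("f1.pkl","rb")); wv=lambda u,v:(W,np.array([u*.7,v*.7]))
print("pred800",(proj(W,place(p,np.array([(55,31,20),(55,-31,20),(-55,-31,20),(-55,31,20),(-35,0,54)])*mm))/.7).round(0).tolist(),(proj(W,place(q,np.array([(-97.5,62,28),(-97.5,-62,28),(-30,43,42)])*mm))/.7).round(0).tolist())
T2=[((55,31,20),wv(337,122)),((55,-31,20),wv(426,122)),((-55,-31,20),wv(425,276)),((-55,31,20),wv(343,277))]
fit(T2[:4],"tray w only",p)
print("tri3",tri([T[0][1],T[8][1],T2[3][1]])*1e3,tri([T[4][1],T[6][1],T2[0][1]])*1e3)
p2=fit([T[i] for i in(0,2,4,6,8,10)]+T2*2,"tray all",p);print("handle",place(p2,np.array([[-35,0,43]])*mm))
R2=[((-97.5,62,28),wv(543,303)),((-97.5,-62,28),wv(662,394))]
print("tri3",tri([R[0][1],R[2][1],R2[0][1]])*1e3,tri([R[1][1],R[3][1],R2[1][1]])*1e3)
q2=fit([R[i] for i in(0,1,2,3,6,8,9,10,11,12)]+R2*3,"reader all",q)
for n,P in(("corner",(84,43,28)),("hoodfront",(26,0,28)),("handle seat",(-6,12,71)),("stopfront",(-30,43,42))):print(n,place(q2,np.array([P])*mm).round(4), (proj(W,place(q2,np.array([P])*mm))/.7).round(0))
E
python3 fit.py | sed -n '/===/,$p'
```

```text
=== with wrist
pred800 [[337.0, 120.0], [428.0, 120.0], [425.0, 277.0], [341.0, 277.0], [381.0, 258.0]] [[534.0, 310.0], [658.0, 398.0], [623.0, 254.0]]
tray w only [ 0.51    0.2357 -0.0073  0.4735] yaw deg 27.13
[[0.1, 0.2], [-0.0, -0.2], [-0.0, 0.2], [0.0, -0.2]]
tri3 [448.14117417 238.51158933  15.41672793] [544.81175852 287.49394889  16.67934184]
tray all [ 0.5103  0.2356 -0.0046  0.4721] yaw deg 27.05
[[0.7, 0.4], [1.4, 0.8], [-0.9, 0.2], [-0.1, 1.2], [1.5, -0.6], [-0.3, -0.2], [-0.1, -0.4], [0.3, -0.7], [0.1, 0.6], [-0.2, 0.1], [-0.1, -0.4], [0.3, -0.7], [0.1, 0.6], [-0.2, 0.1]]
handle [[0.47910321 0.21972019 0.03843799]]
tri3 [497.04150902  94.93720208  19.82338556] [477.39725351 -23.67105458  24.14094391]
reader all [ 0.5837  0.0187 -0.006  -0.1707  0.0942  0.0599] yaw deg -9.78
[[-0.6, -1.3], [1.3, 0.8], [-3.2, 0.4], [-0.7, -0.4], [0.4, -0.2], [3.3, 0.9], [-1.3, -2.2], [-1.6, 1.3], [-0.3, 0.2], [-0.7, 1.2], [-0.3, 0.3], [0.1, 0.2], [-0.3, 0.3], [0.1, 0.2], [-0.3, 0.3], [0.1, 0.2]]
corner [[0.6738 0.0468 0.022 ]] [[741. 111.]]
hoodfront [[0.6094 0.0143 0.022 ]] [[722. 219.]]
handle seat [[0.5799 0.0316 0.065 ]] [[715. 255.]]
stopfront [[0.5615 0.0662 0.036 ]] [[632. 249.]]
```

```bash
python3 -m crank '{"travel":[[0,2.35,-3],[0,2.35,-7],[0,2.35,-11],[0,2.35,-14],[0,2.35,-15]],"turn":[[0,0,0.3],[0,0,0.3],[0,0,0.3],[0,0,0.3],[0,0,0.3]],"gripper":[0,0,0,0,0]}' 60; python3 -m crank '{"travel":[[0,0,-2],[0,0,-4],[0,0,-5.5],[0,0,-5.5],[0,0,-5.5]],"turn":[[0,0,0],[0,0,0],[0,0,0],[0,0,0],[0,0,0]],"gripper":[0,0,0,0,0]}'
python3 - <<'E'
from workcell import bot
import cv2,pickle
f=bot.grab_frame("wrist");pickle.dump(f,open("f2.pkl","wb"))
print(bot.observe()["position"],bot.observe()["force"])
g=bot.grab_frame("side")
import numpy as np
a=f["pixels"][:,:,::-1]; b=cv2.resize(g["pixels"][230:350,230:390,::-1],(560,420),interpolation=cv2.INTER_CUBIC)
cv2.imwrite("pics/w2.png",cv2.resize(np.hstack([a,b]),(800,300)))
E
```

```text
clock: 2.7
position: [0.4776, 0.218, 0.0788]
tool_rot: [3.141, 0.004, 0.465]
force: [-1.0, 0.8, 1.3]
grip_width: 0.0855
finger_force: 0.0
clock: 3.2
position: [0.4792, 0.2196, 0.0273]
tool_rot: [3.141, -0.001, 0.466]
force: [-0.5, 0.4, 1.3]
grip_width: 0.0853
finger_force: 0.0
[0.47940172 0.21972698 0.02749239] [0.15822293 0.1935361  1.41109037]
```

View pics/w2.png

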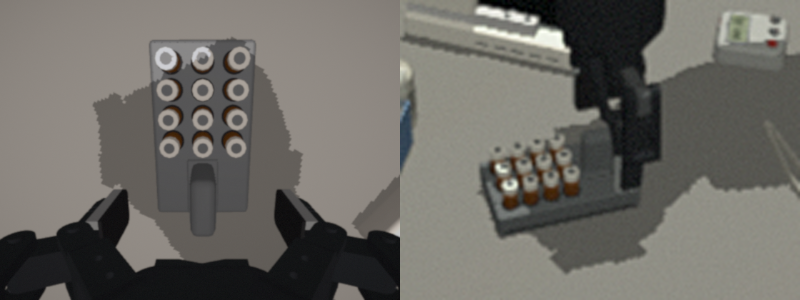

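The wrist view shows the handle at column 203, midway between the fingers (118 and 285), and the tray upright and aligned. Closing the gripper.

```bash
python3 -m crank '{"travel":[[0,0,0],[0,0,0],[0,0,0],[0,0,0],[0,0,0]],"turn":[[0,0,0],[0,0,0],[0,0,0],[0,0,0],[0,0,0]],"gripper":[1,1,1,1,1]}' 80;python3 -m crank '{"travel":[[0,0,0],[0,0,0],[0,0,0],[0,0,0],[0,0,0]],"turn":[[0,0,0],[0,0,0],[0,0,0],[0,0,0],[0,0,0]],"gripper":[1,1,1,1,1]}'
```

```text
clock: 3.8
position: [0.4788, 0.2198, 0.0264]
tool_rot: [3.142, -0.0, 0.466]
force: [-10.6, -5.7, 56.1]
grip_width: 0.0128
finger_force: 73.1
clock: 4.3
position: [0.4788, 0.2198, 0.0265]
tool_rot: [3.141, -0.0, 0.466]
force: [-1.0, -1.4, 7.3]
grip_width: 0.0131
finger_force: 78.9
```

```bash
python3 -m crank '{"travel":[[0,0,1],[0,0,3],[0,0,5],[0,0,7],[0,0,7]],"turn":[[0,0,0],[0,0,0],[0,0,0],[0,0,0],[0,0,0]],"gripper":[1,1,1,1,1]}'
```

```text
clock: 4.8
position: [0.4798, 0.2203, 0.0989]
tool_rot: [3.142, -0.003, 0.466]
force: [0.1, -0.3, -1.9]
grip_width: 0.013
finger_force: 78.0
```

```bash
python3 -m crank '{"travel":[[-0.4,-3.6,0.5],[-0.8,-7.2,0.5],[-1.2,-10.8,0.5],[-1.6,-14.4,0.5],[-2,-18,0.5]],"turn":[[0,0,-7],[0,0,-14],[0,0,-21],[0,0,-28],[0,0,-35.5]],"gripper":[1,1,1,1,1]}'; python3 -m crank '{"travel":[[0,0,0],[0,0,0],[0,0,0],[0,0,0],[0,0,0]],"turn":[[0,0,0],[0,0,0],[0,0,0],[0,0,0],[0,0,0]],"gripper":[1,1,1,1,1]}'
python3 - <<'E'
from workcell import bot
import cv2,pickle
F={n:bot.grab_frame(n) for n in("wrist","side","scene")};s=bot.observe();F["s"]=s;pickle.dump(F,open("f3.pkl","wb"))
print(s["position"],s["tool_rot"])
cv2.imwrite("pics/w3.png",cv2.resize(F["wrist"]["pixels"][:,:,::-1],(800,600),interpolation=cv2.INTER_CUBIC))
E
```

```text
clock: 5.3
position: [0.4581, 0.0384, 0.1011]
tool_rot: [3.141, 0.0, -0.158]
force: [1.2, 0.0, -1.7]
grip_width: 0.0131
finger_force: 78.1
clock: 5.8
position: [0.4587, 0.0405, 0.1012]
tool_rot: [-3.141, 0.0, -0.152]
force: [0.6, 0.3, -2.0]
grip_width: 0.0127
finger_force: 78.4
[0.45873057 0.04011124 0.10124696] [-3.14152011e+00  7.17072129e-05 -1.52759075e-01]
```

View pics/w3.png

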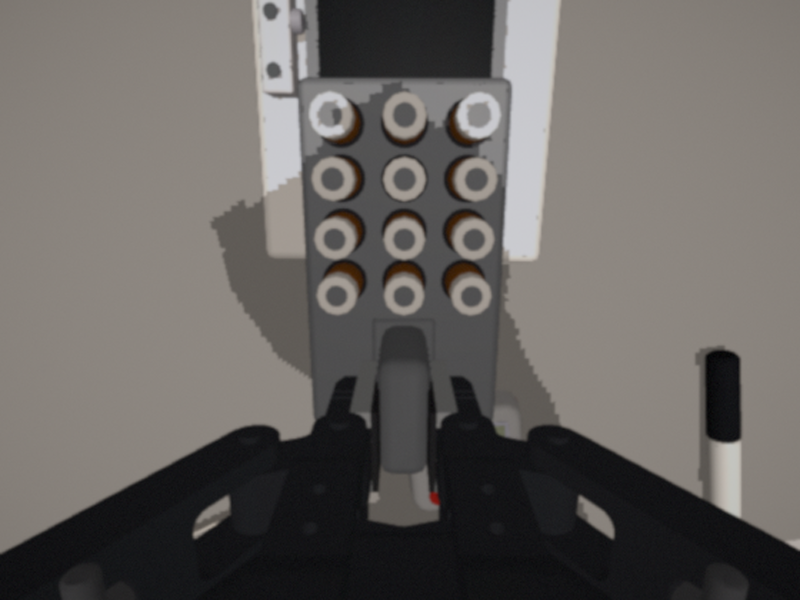

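The wrist picture shows the tray held straight over the reader's front part. The bed's front corners are at (268,257) and (539,259), the side stop's inner front corner at (298,93), its button at (297,20), and the tray's front top corners at (301,82),(510,82).

```bash
cat > fit2.py <<'E'
from h import *
G=pickle.load(open("f3.pkl","rb"));W=G["wrist"];s=G["s"];mm=1e-3
R=[((-97.5,62,28),(268,257)),((-97.5,-62,28),(540,259)),((-30,43,42),(298,93))]
E=[(62,(253,0)),(-62,(559,0))]
def r(q,z=0):
    P=np.r_[q[:2],z,q[2]]
    o=[(proj(W,place(P,np.array(m)*mm))[0]/.7-u) for m,u in R]
    for y,(u,v) in E:
        a,b=proj(W,place(P,np.array([(-97.5,y,28),(60,y,28)])*mm))/.7
        o.append([a[0]+(v-a[1])/(b[1]-a[1])*(b[0]-a[0])-u])
    return np.hstack(o)
for z in(0,-.004):
    q=least_squares(r,[.58,.02,-.16],args=(z,));print("reader",z,q.x.round(4),np.degrees(q.x[2]).round(2),q.fun.round(1))
q=least_squares(r,[.58,.02,-.16]).x
T=[((55,31,20),(301,82)),((55,-31,20),(510,82))]
zt=s["position"][2]-.0265; yaw=s["tool_rot"][2]
t=least_squares(lambda p:np.hstack([proj(W,place(np.r_[p[:2],zt,p[2]],np.array(m)*mm))[0]/.7-u for m,u in T]),[.49,.04,-.15]).x
print("tray",t.round(4),np.degrees(t[2]-yaw).round(2),"TCP pred tray-35:",place(np.r_[t[:2],0,t[2]],np.array([[-35*mm,0,0]])).round(4),s["position"],yaw)
c,sn=np.cos(q[2]),np.sin(q[2]);d=t[:2]-q[:2]
print("tray in reader mm",1e3*np.array([c*d[0]+sn*d[1],-sn*d[0]+c*d[1]]),"axes x",c,sn)
E
python3 fit2.py
```

```text
reader 0 [ 0.5815  0.0201 -0.1563] -8.96 [-1.3  1.7  3.5  1.3 -3.7 -1.9 -4.2  6. ]
reader -0.004 [ 0.5814  0.0203 -0.158 ] -9.05 [ 0.4  0.2  0.4  0.2 -1.9 -0.2 -1.6  2.8]
tray [ 0.4923  0.0345 -0.151 ] 0.1 TCP pred tray-35: [[0.4577 0.0397 0.    ]] [0.45873057 0.04011124 0.10124696] -0.15275907455153948
tray in reader mm [-90.28350449   0.25562195] axes x 0.9878031575498387 -0.15570780948484428
```

```bash
python3 -m crank '{"travel":[[1.65,-0.26,0],[3.3,-0.52,0],[4.94,-0.78,-1.2],[4.94,-0.78,-2.7],[4.94,-0.78,-4]],"turn":[[0,0,-0.2],[0,0,-0.2],[0,0,-0.2],[0,0,-0.2],[0,0,-0.2]],"gripper":[1,1,1,1,1]}'; python3 -m crank '{"travel":[[0,0,-0.1],[0,0,-0.2],[0,0,-0.3],[0,0,-0.4],[0,0,-0.4]],"turn":[[0,0,0],[0,0,0],[0,0,0],[0,0,0],[0,0,0]],"gripper":[1,1,1,1,1]}'
```

```text
clock: 6.45
position: [0.5082, 0.032, 0.0605]
tool_rot: [-3.142, 0.0, -0.157]
force: [0.7, -0.2, -1.8]
grip_width: 0.0122
finger_force: 78.4
clock: 6.95
position: [0.5083, 0.032, 0.0576]
tool_rot: [-3.141, -0.0, -0.157]
force: [-0.8, 0.3, -0.4]
grip_width: 0.0127
finger_force: 78.3
```

```bash
python3 -m crank '{"travel":[[0,0,-0.05],[0,0,-0.1],[0,0,-0.1],[0,0,-0.1],[0,0,-0.1]],"turn":[[0,0,0],[0,0,0],[0,0,0],[0,0,0],[0,0,0]],"gripper":[1,1,1,1,1]}'; python3 -m crank '{"travel":[[0,0,-0.05],[0,0,-0.1],[0,0,-0.1],[0,0,-0.1],[0,0,-0.1]],"turn":[[0,0,0],[0,0,0],[0,0,0],[0,0,0],[0,0,0]],"gripper":[1,1,1,1,1]}'
```

```text
clock: 7.45
position: [0.5081, 0.032, 0.0563]
tool_rot: [-3.142, 0.0, -0.157]
force: [0.5, -0.5, -1.8]
grip_width: 0.013
finger_force: 78.3
clock: 7.95
position: [0.5081, 0.032, 0.0553]
tool_rot: [-3.142, 0.0, -0.157]
force: [-0.4, 0.1, -2.4]
grip_width: 0.0126
finger_force: 78.3
```

```bash
python3 -m crank '{"travel":[[0,0,-0.05],[0,0,-0.1],[0,0,-0.1],[0,0,-0.1],[0,0,-0.1]],"turn":[[0,0,0],[0,0,0],[0,0,0],[0,0,0],[0,0,0]],"gripper":[1,1,1,1,1]}'; python3 -m crank '{"travel":[[0,0,-0.05],[0,0,-0.05],[0,0,-0.05],[0,0,-0.05],[0,0,-0.05]],"turn":[[0,0,0],[0,0,0],[0,0,0],[0,0,0],[0,0,0]],"gripper":[1,1,1,1,1]}'
```

```text
clock: 8.45
position: [0.5082, 0.032, 0.0545]
tool_rot: [-3.142, -0.0, -0.157]
force: [-2.6, 0.2, 5.6]
grip_width: 0.0129
finger_force: 79.7
clock: 8.95
position: [0.5081, 0.032, 0.0545]
tool_rot: [3.141, -0.0, -0.157]
force: [-6.7, -0.1, 19.3]
grip_width: 0.0123
finger_force: 81.7
```

```bash
python3 -m crank '{"travel":[[0,0,0.15],[0.99,-0.16,0.15],[1.98,-0.31,0.15],[2.96,-0.47,0.15],[2.96,-0.47,0.15]],"turn":[[0,0,0],[0,0,0],[0,0,0],[0,0,0],[0,0,0]],"gripper":[1,1,1,1,1]}'; python3 -m crank '{"travel":[[0.99,-0.16,0],[1.98,-0.31,0],[2.77,-0.44,0],[2.77,-0.44,0],[2.77,-0.44,0]],"turn":[[0,0,0],[0,0,0],[0,0,0],[0,0,0],[0,0,0]],"gripper":[1,1,1,1,1]}'
python3 - <<'E'
from workcell import bot
import cv2,pickle,numpy as np
F={n:bot.grab_frame(n) for n in("wrist","side","scene")};s=bot.observe();F["s"]=s;pickle.dump(F,open("f4.pkl","wb"))
print(s["position"],s["tool_rot"],s["force"],s["moment"])
a=F["wrist"]["pixels"][:,:,::-1]
b=cv2.resize(F["side"]["pixels"][170:290,220:380,::-1],(560,420),interpolation=cv2.INTER_CUBIC)
cv2.imwrite("pics/w4.png",cv2.resize(np.hstack([a,b]),(800,300)))
E
```

```text
clock: 9.45
position: [0.5392, 0.0269, 0.0551]
tool_rot: [-3.141, -0.001, -0.158]
force: [-0.0, 0.3, -2.6]
grip_width: 0.0128
finger_force: 78.6
clock: 9.95
position: [0.5652, 0.0229, 0.0551]
tool_rot: [3.142, 0.0, -0.157]
force: [0.4, -0.8, -2.4]
grip_width: 0.0128
finger_force: 78.6
[0.5651298  0.02295538 0.05529089] [ 3.14158052e+00  2.09989182e-04 -1.56858448e-01] [ 0.27601826 -0.55529205 -1.39760586] [0.04147944 0.05940612 0.00605394]
```

View pics/w4.png

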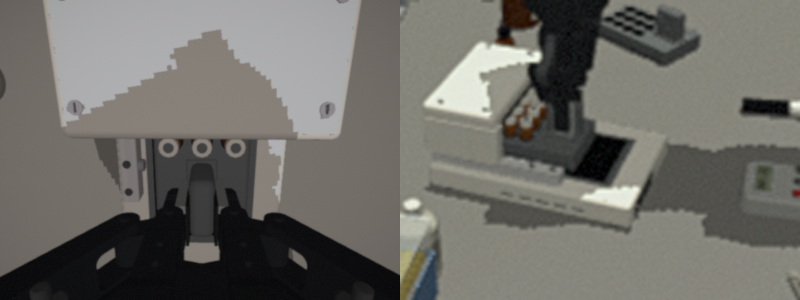

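The tray is inside the hood at column 203, square to it, with the side button still clear at (143,163). Next I approach the side stop.

```bash
python3 -m crank '{"travel":[[0.05,0.3,0],[0.09,0.6,0],[0.14,0.9,0],[0.14,0.9,0],[0.14,0.9,0]],"turn":[[0,0,0],[0,0,0],[0,0,0],[0,0,0],[0,0,0]],"gripper":[1,1,1,1,1]}'; python3 -m crank '{"travel":[[0.02,0.1,0],[0.02,0.1,0],[0.02,0.1,0],[0.02,0.1,0],[0.02,0.1,0]],"turn":[[0,0,0],[0,0,0],[0,0,0],[0,0,0],[0,0,0]],"gripper":[1,1,1,1,1]}'; python3 -m crank '{"travel":[[0.02,0.1,0],[0.02,0.1,0],[0.02,0.1,0],[0.02,0.1,0],[0.02,0.1,0]],"turn":[[0,0,0],[0,0,0],[0,0,0],[0,0,0],[0,0,0]],"gripper":[1,1,1,1,1]}'
```

```text
clock: 10.6
position: [0.5667, 0.0318, 0.0553]
tool_rot: [3.141, 0.0, -0.157]
force: [-0.9, -1.8, -1.3]
grip_width: 0.0123
finger_force: 78.4
clock: 11.1
position: [0.567, 0.0328, 0.0553]
tool_rot: [3.142, 0.0, -0.157]
force: [-0.8, -2.4, -1.8]
grip_width: 0.0128
finger_force: 78.4
clock: 11.6
position: [0.5672, 0.0338, 0.0553]
tool_rot: [3.142, 0.0, -0.157]
force: [-0.2, -1.7, -2.3]
grip_width: 0.0126
finger_force: 78.4
```

```bash
python3 -m crank '{"travel":[[0,0,-0.05],[0,0,-0.08],[0,0,-0.08],[0.02,0.1,-0.08],[0.02,0.1,-0.08]],"turn":[[0,0,0],[0,0,0],[0,0,0],[0,0,0],[0,0,0]],"gripper":[1,1,1,1,1]}'; python3 -m crank '{"travel":[[0.01,0.05,0],[0.01,0.05,0],[0.01,0.05,0],[0.01,0.05,0],[0.01,0.05,0]],"turn":[[0,0,0],[0,0,0],[0,0,0],[0,0,0],[0,0,0]],"gripper":[1,1,1,1,1]}'
```

```text
clock: 12.1
position: [0.5676, 0.0349, 0.0546]
tool_rot: [-3.142, -0.0, -0.157]
force: [-1.4, -3.7, 2.8]
grip_width: 0.0126
finger_force: 78.8
clock: 12.6
position: [0.5675, 0.0351, 0.0546]
tool_rot: [3.141, -0.0, -0.157]
force: [-1.3, -4.9, 2.9]
grip_width: 0.0128
finger_force: 79.2
```

```bash
python3 -m crank '{"travel":[[0.01,0.05,0],[0.01,0.05,0],[0.01,0.05,0],[0.01,0.05,0],[0.01,0.05,0]],"turn":[[0,0,0],[0,0,0],[0,0,0],[0,0,0],[0,0,0]],"gripper":[1,1,1,1,1]}'; python3 -m crank '{"travel":[[0.01,0.05,0],[0.01,0.05,0],[0.01,0.05,0],[0.01,0.05,0],[0.01,0.05,0]],"turn":[[0,0,0],[0,0,0],[0,0,0],[0,0,0],[0,0,0]],"gripper":[1,1,1,1,1]}'; python3 -c "
from workcell import bot
print(bot.observe()['moment'])"
```

```text
clock: 13.1
position: [0.5676, 0.0353, 0.0546]
tool_rot: [3.141, 0.0, -0.158]
force: [-3.0, -6.3, 4.2]
grip_width: 0.0125
finger_force: 79.5
clock: 13.6
position: [0.5676, 0.0353, 0.0546]
tool_rot: [3.14, 0.0, -0.158]
force: [-3.5, -8.3, 6.0]
grip_width: 0.0125
finger_force: 79.5
[-1.86421997  0.63945762 -0.18313216]
```

```bash
python3 -m crank '{"travel":[[0.2,-0.03,0],[0.4,-0.06,0],[0.6,-0.1,0],[0.6,-0.1,0],[0.6,-0.1,0]],"turn":[[0,0,0],[0,0,0],[0,0,0],[0,0,0],[0,0,0]],"gripper":[1,1,1,1,1]}'; python3 -m crank '{"travel":[[0.1,-0.02,0],[0.2,-0.03,0],[0.2,-0.03,0],[0.2,-0.03,0],[0.2,-0.03,0]],"turn":[[0,0,0],[0,0,0],[0,0,0],[0,0,0],[0,0,0]],"gripper":[1,1,1,1,1]}'; python3 -m crank '{"travel":[[0.1,-0.02,0],[0.1,-0.02,0],[0.1,-0.02,0],[0.1,-0.02,0],[0.1,-0.02,0]],"turn":[[0,0,0],[0,0,0],[0,0,0],[0,0,0],[0,0,0]],"gripper":[1,1,1,1,1]}'
```

```text
clock: 14.1
position: [0.573, 0.0344, 0.0546]
tool_rot: [3.14, 0.001, -0.158]
force: [-8.4, -8.1, 9.0]
grip_width: 0.0129
finger_force: 80.1
clock: 14.6
position: [0.5745, 0.0342, 0.0546]
tool_rot: [3.14, 0.002, -0.158]
force: [-11.3, -7.3, 12.2]
grip_width: 0.0133
finger_force: 80.8
clock: 15.1
position: [0.5754, 0.034, 0.0546]
tool_rot: [3.14, 0.002, -0.158]
force: [-11.2, -7.1, 12.4]
grip_width: 0.0127
finger_force: 80.8
```

```bash
python3 -m crank '{"travel":[[0.1,-0.02,0.02],[0.1,-0.02,0.02],[0.1,-0.02,0.02],[0.1,-0.02,0.02],[0.1,-0.02,0.02]],"turn":[[0,0,0],[0,0,0],[0,0,0],[0,0,0],[0,0,0]],"gripper":[1,1,1,1,1]}'; python3 -m crank '{"travel":[[0.1,-0.02,0],[0.1,-0.02,0],[0.1,-0.02,0],[0.1,-0.02,0],[0.1,-0.02,0]],"turn":[[0,0,0],[0,0,0],[0,0,0],[0,0,0],[0,0,0]],"gripper":[1,1,1,1,1]}'; python3 -m crank '{"travel":[[0.05,-0.01,0],[0.05,-0.01,0],[0.05,-0.01,0],[0.05,-0.01,0],[0.05,-0.01,0]],"turn":[[0,0,0],[0,0,0],[0,0,0],[0,0,0],[0,0,0]],"gripper":[1,1,1,1,1]}'
```

```text
clock: 15.6
position: [0.5759, 0.0339, 0.0546]
tool_rot: [3.14, 0.003, -0.158]
force: [-14.3, -6.1, 13.5]
grip_width: 0.0129
finger_force: 80.8
clock: 16.1
position: [0.5758, 0.0339, 0.0545]
tool_rot: [3.139, 0.005, -0.157]
force: [-21.9, -5.7, 19.2]
grip_width: 0.0126
finger_force: 81.7
clock: 16.6
position: [0.5758, 0.0339, 0.0545]
tool_rot: [3.139, 0.006, -0.157]
force: [-26.0, -5.5, 22.4]
grip_width: 0.0129
finger_force: 82.3
```

```bash
python3 -m crank '{"travel":[[-0.05,0.04,0],[-0.11,0.09,0],[-0.11,0.09,0],[-0.11,0.09,0],[-0.11,0.09,0]],"turn":[[0,0,0],[0.05,-0.35,0],[0.05,-0.35,0],[0.05,-0.35,0],[0.05,-0.35,0]],"gripper":[1,1,1,1,1]}'; python3 - <<'E'
from workcell import bot
import cv2,pickle,numpy as np
F={n:bot.grab_frame(n) for n in("wrist","side","scene")};s=bot.observe();F["s"]=s;pickle.dump(F,open("f5.pkl","wb"))
print(s["position"],s["tool_rot"],s["force"],s["moment"])
a=cv2.resize(F["wrist"]["pixels"][170:335,160:380,::-1],(800,600),interpolation=cv2.INTER_CUBIC)
b=cv2.resize(F["side"]["pixels"][190:265,250:350,::-1],(800,600),interpolation=cv2.INTER_CUBIC)
cv2.imwrite("pics/w5.png",cv2.resize(np.hstack([a,b]),(800,300)))
E
```

```text
clock: 17.1
position: [0.576, 0.034, 0.0546]
tool_rot: [3.141, -0.002, -0.158]
force: [-16.6, -10.0, 15.1]
grip_width: 0.0126
finger_force: 81.0
[0.57596186 0.03396804 0.05455857] [ 3.14083567e+00 -1.86717563e-03 -1.57997618e-01] [-15.6219397   -9.19178862  14.61240006] [-1.92773587  3.30040866 -0.23458773]
```

View pics/w5.png

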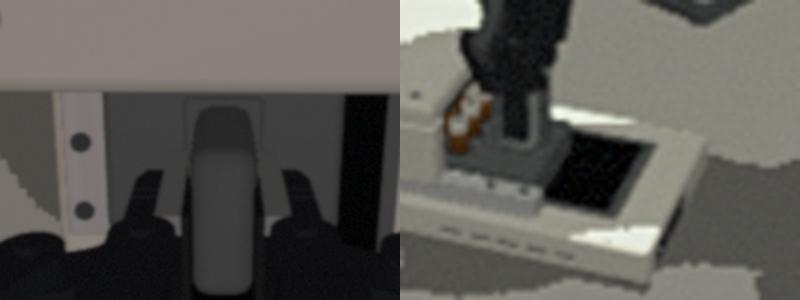

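Picture: the tray's left edge lies along the side stop (column 105 throughout), and the button is hidden, so pushed in. I'll check the x seating from the stop's front end (105,235).

```bash
python3 - <<'E'
from h import *
G=pickle.load(open("f5.pkl","rb"));W=G["wrist"];s=G["s"]
yaw=-.1575;c,sn=np.cos(yaw),np.sin(yaw)
for z in(.042,.038):
    uv=np.array([160+210*.275,170+470*.275])
    p=least_squares(lambda p:proj(W,[p[0],p[1],z])[0]-uv,[.56,.06]).x
    d=p-s["position"][:2];l=np.array([c*d[0]+sn*d[1],-sn*d[0]+c*d[1]])*1e3
    print(z,p,"stop corner rel TCP",l,"expected seated: x -24 (-30+6), y 31")
f=s["force"];print("Fx',Fy'",c*f[0]+sn*f[1],-sn*f[0]+c*f[1])
E
```

```text
0.042 [0.55871658 0.06942585] stop corner rel TCP [-22.59337205  32.31401499] expected seated: x -24 (-30+6), y 31
0.038 [0.55662896 0.0706058 ] stop corner rel TCP [-24.84022634  33.15191644] expected seated: x -24 (-30+6), y 31
Fx',Fy' -13.98685027415803 -11.528312859196104
```

```bash
cat > st.py <<'E'
from workcell import bot
import numpy as np
s=bot.observe();f=s["force"];c,n=np.cos(-.1575),np.sin(-.1575)
print("POS",s["position"].round(5),"ROT",s["tool_rot"].round(4),"F'",(c*f[0]+n*f[1]).round(1),(-n*f[0]+c*f[1]).round(1),f[2].round(1),"M",s["moment"].round(2))
E
python3 -m crank '{"travel":[[0,0,0],[0,0,0],[0,0,0],[0,0,0],[0,0,0]],"turn":[[0,0.08,0],[0,0.08,0],[0,0.08,0],[0,0.08,0],[0,0.08,0]],"gripper":[1,1,1,1,1]}'>/dev/null; python3 st.py
python3 -m crank '{"travel":[[0,0,0],[0,0,0],[0,0,0],[0,0,0],[0,0,0]],"turn":[[0,0,0.3],[0,0,0.3],[0,0,0.3],[0,0,0.3],[0,0,0.3]],"gripper":[1,1,1,1,1]}'>/dev/null; python3 st.py
python3 -m crank '{"travel":[[0,0,0],[0,0,0],[0,0,0],[0,0,0],[0,0,0]],"turn":[[0,0,-0.3],[0,0,-0.6],[0,0,-0.6],[0,0,-0.6],[0,0,-0.6]],"gripper":[1,1,1,1,1]}'>/dev/null; python3 st.py
```

```text
POS [0.57593 0.03394 0.05455] ROT [ 3.1406e+00 -4.0000e-04 -1.5800e-01] F' -13.8 -11.5 15.3 M [-1.93  3.35 -0.18]
POS [0.57592 0.03393 0.05456] ROT [ 3.1406e+00 -4.0000e-04 -1.5320e-01] F' -14.7 -12.0 15.0 M [-1.9  3.3 -0.5]
POS [0.57592 0.03395 0.05455] ROT [ 3.1405e+00 -4.0000e-04 -1.6290e-01] F' -14.5 -11.7 15.1 M [-1.98  3.35  0.04]
```

```bash
python3 -m crank '{"travel":[[0,0.03,0],[0,0.03,0],[0,0.03,0],[0,0.03,0],[0,0.03,0]],"turn":[[0,0,0.3],[0,0,0.3],[0,0,0.3],[0,0,0.3],[0,0,0.3]],"gripper":[1,1,1,1,1]}'; python3 st.py
python3 -m crank '{"travel":[[0,0,0],[0,0,0],[0,0,0],[0,0,0],[0,0,0]],"turn":[[0,0,0],[0,0,0],[0,0,0],[0,0,0],[0,0,0]],"gripper":[1,1,1,1,1]}'; python3 st.py
```

```text
clock: 19.25
position: [0.576, 0.0339, 0.0546]
tool_rot: [3.14, -0.001, -0.158]
force: [-16.6, -9.9, 15.0]
grip_width: 0.0125
finger_force: 81.0
POS [0.57597 0.03395 0.05458] ROT [ 3.1403e+00 -5.0000e-04 -1.5820e-01] F' -14.8 -12.4 15.0 M [-2.21  3.32 -0.18]
clock: 19.75
position: [0.576, 0.034, 0.0546]
tool_rot: [3.14, -0.0, -0.158]
force: [-16.3, -11.4, 15.4]
grip_width: 0.0123
finger_force: 81.0
POS [0.57596 0.03397 0.05457] ROT [ 3.1403e+00 -5.0000e-04 -1.5810e-01] F' -14.3 -13.8 15.4 M [-2.2   3.29 -0.17]
```

```bash
python3 -c "
from workcell import bot
print(bot.job_done())"
```

```text
the job is handed in; nothing more can be done
None
```

I carried the full vial tray to the reader and seated it in the corner under the hood. The arm is still gripping it and pressing about 14 N against each stop and 15 N down on the bed. Neither button's travel was read out: the side button is hidden behind the tray, and I judged the rear one pushed in because the tray came up hard against the stop. The job was handed in at about 19.8 s and gave no verdict back.

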